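# Fit the grinder lid and hold it at pulse

## Task

The chestnuts for the rice-cake filling are in the grinder. Put the loose lid on it, with its two lugs down through the two notches of the collar and the rim fully home, then turn it clockwise (seen from above) about half way to the lock, some 35 degrees, which is the pulse position, and keep holding it there against the spring: finish with the lid still in the gripper. Never let it go on to click into the lock, and leave the jar, the bowl and the tub of rice cakes where they stand.

Things in the scene. Friction and masses are not known exactly. Their poses are not given: they have to be found in the camera images.
- lid_center (a point): Centre of the loose grinder lid (grey plastic, 0.15 kg, upright on the table at the start), half-way up its 55 mm height; z up, x along its finger bar and through its two lugs. Below: a round plug 71 mm across, 22 mm tall. Then a flange 100 mm across, 5 mm thick, its top 0.5 mm below this point. On top the finger bar. A half turn about z gives the same lid.
- lid_bar (a point): Middle of the lid's upright finger bar, the place to grip: bar 72 mm long (lid x), 16 mm thick (lid y), standing 28 mm above the flange's top; this point is 14 mm above lid_center on the axis. Grasp it across y from above.
- lid_lug (a point): Outer end of the lid's lug at +x, half-way up it, 42 mm from the axis and 22.5 mm below lid_center; its twin is at -x. Each lug is 10 mm wide and 10 mm tall, at the very foot of the plug. A small pointer on the flange's rim shows above each.
- mouth (a point): Centre of the grinder's open mouth, on top of its collar, 132 mm above the table; z up, x through the two notches. Fixed round white housing 124 mm across, steel collar 104 mm, mouth 76 mm. With the lid home its flange rests on the collar and lid_center is 5.5 mm above this point; only within 2 mm of that do the lugs pass under the collar's lip so that the lid can turn.
- notch (a point): Middle of the collar's notch at +x, level with mouth, 41 mm from the axis; its twin is at -x. Each is 15 mm wide, reaches 44 mm from the axis and lets one lug down into a pocket of the switch ring, as wide as the notch. Raised marks on the housing beneath the collar show entry, half way and lock.
- switch_ring (a joint): Angle (rad) of the sprung switch ring in the collar, which the lugs turn. 0: pockets under the notches; grows as the lid turns clockwise seen from above, after about 0.06 rad of play. A spring of 0.12 to 0.35 N m turns it back when let go. Pulse: about 0.55 (0.36 to 0.78). From 0.75 the lugs ride up sprung catches (stiffer) and click into the lock at about 1.18.
- jar: Bystander: closed amber glass jar, 64 mm across, 105 mm tall; origin at its foot.
- bowl: Bystander: steel bowl, 120 mm across, 50 mm tall; origin at its foot.
- tub: Bystander: clear open tub with rice cakes, 120 x 160 x 50 mm; origin at its foot.
There are look-alikes about, which are no part of the job. What is shaped like the part that bears lid_center but purple, red or turquoise is not meant.

How it is judged:
On the way, in this order (a step that is already met when the one before it is completed fails the run):
1. the lid sits fully home in the mouth, lugs through the notches, not yet turned (z of lid_center in the frame of mouth below 0.009 m and horizontal distance between lid_center and mouth below 0.005 m and angle between lid_center's own z axis and vertical below 0.1 rad and value of joint switch_ring below 0.2 rad), for 0.1 s.
2. the lid has turned the switch ring to pulse (z of lid_center in the frame of mouth below 0.009 m and value of joint switch_ring between 0.36 and 0.78 rad), for 0.3 s.
At the end, for the whole second after the job is handed in: The lid is home in the collar (within 3.5 mm in height, 5 mm sideways, 0.1 rad of level), turned clockwise with the switch ring steady at 0.36 to 0.78 rad, and the fingers still hold it (more than 2 N) (all of step 2 and velocity of joint switch_ring between -0.1 and 0.1 rad/s and angle between the x axis of lid_center and the x axis of mouth, either way round between 0.36 and 0.95 rad and z of lid_center in the frame of mouth above 0.003 m and horizontal distance between lid_center and mouth below 0.005 m and angle between lid_center's own z axis and vertical below 0.1 rad and contact force between the fingers and lid above 2 N); the arm keeps its last pose, push and grip.
It fails at once if the lid clicks into the lock (ring beyond 1.0 rad) (value of joint switch_ring above 1 rad).
It fails at once if a bystander is shifted by more than 30 mm (distance of any of jar, bowl, tub from where it was at the start of the episode above 0.03 m).
It also fails if it takes over 48 s, if anything falls off the work surface, if the arm or the gripper's body presses on something with over 40 N, if the wrist force passes 120 N, or if a joint passes its speed limit or range.

## Robot

A 6-joint arm with a two-finger parallel gripper is mounted at the origin on the work surface. World frame = base frame: x ahead of the robot, y to its left, z up, the work surface at z = 0. Lengths are in m, angles in rad, forces in N, time in s.
With the tool pointing down it reaches from about 0.375 to 0.975 m from the base axis. Payload 3.8 kg.
Tool frame: the origin (TCP) lies on the centre line of the jaws, within the pads' length; the fingertips stand 14 mm ahead of it and the grasp point (between the pads) lies 5 mm behind it; z points along the fingers, y is the line along which they close (so a half turn about z gives the same grasp; the last joint's range is limited). The gripper opens to 85 mm and grips with 20 to 120 N. Pads are 22 mm wide; open, the fingers measure 114 mm over their backs; the gripper's body (76 mm by 85 mm) begins 54 mm behind the grasp point. The pads swing forward as they close: fully open they stand 13 mm farther back than shut.
Start: joints at [-1.178, 0.264, 1.604, -0, 1.274, -0.037], TCP at [0.281, -0.614, 0.245] pointing down, gripper open.
Joint ranges: [-2.63, 2.63], [-0.94, 2.18], [0.31, 2.57], [-1.31, 4.45], [0, 2.66], [-2.55, 2.55]. Speed limits (rad/s): [2.57, 2.57, 3.14, 3.14, 3.14, 3.14].

## Interface

Orientations are given as a rotation vector (axis times angle).
In Python, from workcell import bot, eyes, spot_in gives the robot as it stands.
- The arm moves only by the tool carry_out, never from a script. Its argument "series" is text: rows parted by semicolons, each of 4 numbers parted by spaces: the shift along the world's x, y, z in m, then the turn about the world's z in degrees. In form: tx ty tz roll; .... A call has 1 to 20 rows; each row shifts and turns the commanded pose from where the row before left it; what a row does not reach is not made up. A row lasts 1/8 s, in which the tool goes at most 62.5 mm and 10.7 degrees, less where a joint would pass 70% of its speed; a pose out of reach is approached as far as the arm can. A call is refused whole if a number of a shift passes 0.0625 or a number of a turn 10.7, either way. A call with a gripper value outside its range is refused whole. "jaw" is the gripper command: -1 is shut, 1 is fully open, values between are in proportion, set as the call begins (left out, the last holds). The fingers move at their own pace and stop on an object; "grip_force" is the grip in N (left out, the last holds). Time passes only in rows, so rows that do not move let the fingers close. It gives the time, the measured TCP pose, the force, the opening and the grip force at its end, in the units of the state.
- bot.read_state(): the state, without advancing time (a new reading comes with each control period).
- eyes.read_camera(name): name is "scene" or "top" or "wrist"; returns (picture, depth): 400x640x3 uint8, blue, green, red; 400x640 float32, m along the optical axis (not along the pixel's ray), 0 where there is no reading.
- eyes.get_calibration(name): a dict with "K" (3x3 intrinsics, pixels), "position" and "rotation" of the camera in the world; the wrist camera has in their place "T_tool_cam" (4x4, takes a point from camera to tool coordinates, whose origin is the TCP and whose axes are the flange's). Camera axes: x right, y down, z forward; pixel columns grow to the right and rows downward; lengths in m; the calibration is good to about 2 mm. The wrist camera is an equidistant fisheye: a pixel r from the principal point sees the ray r / f radians off the axis. A picture is of the moment at which its call begins: read the wrist's pose just before it. get_calibration takes no time and is no camera call.
- bot.finish_job(): hands the job in; it is judged then, once.
Trained networks look in the newest picture that a camera, given by its name, has taken for a name from the list of things; names that differ only in an ending like _2 or _b are one class to them, and where a whole thing is asked for, a point or a joint stands for the part that bears it (a point fixed in the world has none). Each returns a list of dicts, best first, with "score" (0 to 1); they miss things now and then, are a little off and sometimes report something else, mostly with a low value. They report only what shows in the picture. A call takes as long as a camera call. They do not tell look-alikes from the thing itself.
- spot_in(camera, target): "rect" ([centre column, centre row, width, height] in pixels, round what is visible of it).
The state is a dict: "time": time; "q": joint angles; "joint_vel": joint speeds; "joint_torque": joint torques, N m; "tool_pos": TCP position; "tcp_rot": TCP orientation; "wrist_force": force on the tool from outside, world axes, zero at the start; "torque": the same for the moment, N m; "width": opening from 0.0 (shut) to 1.0 (fully open); "grip_force": force on a finger pad.
Only numpy, scipy, OpenCV 4.12 (cv2) and the standard library are available. Lean on these libraries where they do the work, as an engineer would, in place of code of your own. Each camera call takes 0.05 s, during which the arm holds its last target. There are 200 camera calls.

## Working session

There is one attempt and no reset: what is moved stays moved. The work goes in short steps, Python scripts to look and compute and a tool call to move; the robot and the scene stay as the last step left them, time stands still between calls to the robot, and variables do not carry over. Pictures are saved under pics/ and viewed, at most 10 in all, crops included, and the job is handed in when it is done.

Besides the shell and the picture viewer there is one more tool, called after ">>>" as name(argument=value, ...), one argument or row to a line, values as JSON. carry_out: Moves the arm, as the interface text tells. Its arguments: {"type":"object","properties":{"series":{"type":"string"},"jaw":{"type":"number"},"grip_force":{"type":"number"}},"required":["series"]}

```bash
mkdir -p pics; cat > h.py <<'E'
import numpy as np, cv2
from workcell import bot, eyes, spot_in
def grab(n,name):
    p,d=eyes.read_camera(n); cv2.imwrite(f'pics/{name}.png',p); np.savez(f'pics/{name}.npz',p=p,d=d); return p,d
def world(n,d):
    c=eyes.get_calibration(n);K=np.array(c['K']);R=np.array(c['rotation']);t=np.array(c['position'])
    if R.shape!=(3,3): R=cv2.Rodrigues(R)[0]
    v,u=np.mgrid[:400,:640]
    P=np.stack([(u-K[0,2])/K[0,0]*d,(v-K[1,2])/K[1,1]*d,d],-1)
    return P@R.T+t
E
python3 - <<'E'
from h import *
a,d=grab('scene','s0')
for t in ['lid_center','mouth','lid_bar','notch']: print('scene',t,[(np.round(x['rect']),round(x['score'],2)) for x in spot_in('scene',t)])
b,e=grab('top','t0')
for t in ['lid_center','mouth','lid_bar','notch','lid_lug']: print('top',t,[(np.round(x['rect']),round(x['score'],2)) for x in spot_in('top',t)])
cv2.imwrite('pics/both.png',cv2.resize(np.vstack([a,b]),None,fx=.75,fy=.75))
print(eyes.get_calibration('top'));print(bot.read_state())
E
```

```text
scene lid_center [(array([273., 262.,  36.,  40.]), 0.95), (array([238., 175.,  30.,  24.]), 0.81), (array([213., 217.,  41.,  26.]), 0.67), (array([264., 212.,  36.,  29.]), 0.63)]
scene mouth [(array([358., 182.,  39.,  52.]), 0.98)]
scene lid_bar [(array([241., 171.,  28.,  28.]), 0.85), (array([274., 260.,  29.,  34.]), 0.84), (array([264., 213.,  36.,  29.]), 0.7), (array([212., 217.,  35.,  25.]), 0.58)]
scene notch [(array([360., 184.,  40.,  59.]), 0.66)]
top lid_center [(array([382., 221.,  38.,  36.]), 0.97), (array([398., 280.,  36.,  39.]), 0.91), (array([437., 233.,  38.,  32.]), 0.64), (array([380., 167.,  33.,  39.]), 0.6)]
top mouth [(array([271., 223.,  49.,  44.]), 0.84)]
top lid_bar [(array([380., 224.,  38.,  33.]), 0.9), (array([438., 235.,  38.,  34.]), 0.85), (array([380., 165.,  34.,  38.]), 0.79), (array([398., 281.,  38.,  37.]), 0.67), (array([271., 223.,  53.,  44.]), 0.37)]
top notch []
top lid_lug [(array([382., 169.,  37.,  35.]), 0.82), (array([436., 233.,  40.,  34.]), 0.78), (array([382., 223.,  37.,  33.]), 0.75), (array([398., 282.,  41.,  34.]), 0
[... 262 characters left out ...]
18630361, -0.07950477])}
{'time': 0.55, 'q': array([-1.17790963e+00,  2.63910045e-01,  1.60397226e+00, -3.95669408e-05,
        1.27367779e+00, -3.69136655e-02]), 'joint_vel': array([-0.00040047, -0.00150991, -0.00024881, -0.00070379, -0.00062189,
        0.00079062]), 'joint_torque': array([-4.54549408e-04, -5.14524436e+01, -3.67353058e+01, -7.41598637e-05,
        1.75244280e-03,  6.09030778e-06]), 'tool_pos': array([ 0.28124975, -0.61363242,  0.24528795]), 'tcp_rot': array([ 3.06928702e+00,  6.69953855e-01, -4.94340041e-05]), 'wrist_force': array([-0.04079425,  0.22216132,  0.63626479]), 'torque': array([0.01273651, 0.03352269, 0.03519942]), 'grip_force': 0.0, 'width': 1.0016699320924194}
```

View pics/both.png

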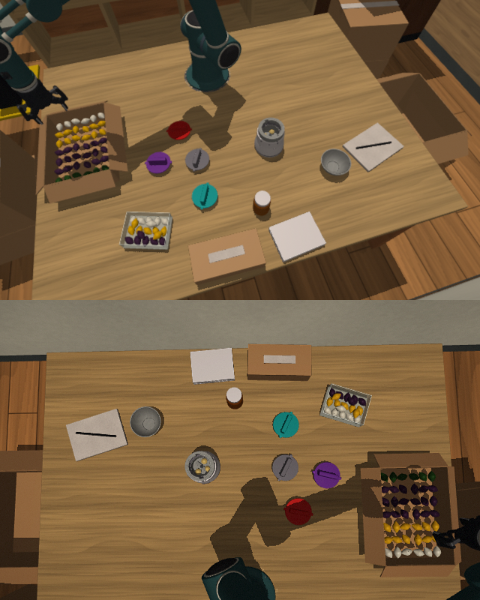

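Scene picture, with the lid candidates in top-camera pixels: grey (380,222), purple (436,233), turquoise (380,167) and red (398,281). I take the grey one. The grinder is at (270,223), the jar at (312,130), the bowl at (195,162) and the tub at (460,140).

```bash
python3 - <<'E'
from h import *
z=np.load('pics/t0.npz');p,d=z['p'],z['d'];W=world('top',d)
def rep(u,v,r,lo,hi):
    w=W[v-r:v+r+1,u-r:u+r+1].reshape(-1,3);m=(w[:,2]>lo)&(w[:,2]<hi);q=w[m]
    return q
bar=rep(380,222,22,.045,.07); 
c,(w,h),a=cv2.minAreaRect(bar[:,:2].astype(np.float32)); e,V=np.linalg.eigh(np.cov(bar[:,:2].T));print('bar',len(bar),c,w,h,a,np.degrees(np.arctan2(V[1,1],V[0,1])),np.median(bar[:,2]),bar[:,:2].mean(0))
fl=rep(380,222,26,.018,.07); print('flange',len(fl),cv2.minEnclosingCircle(fl[:,:2].astype(np.float32)),fl[:,:2].mean(0))
co=rep(270,223,36,.122,.145); print('collar',len(co),cv2.minEnclosingCircle(co[:,:2].astype(np.float32)),np.median(co[:,2]))
print('around',np.median(W[210:236,300:310,2]))
A=cv2.resize(p[190:255,345:425],(640,520),interpolation=2)
B=cv2.resize(p[190:255,230:310],(640,520),interpolation=2)
cv2.imwrite('pics/c1.png',cv2.resize(np.hstack([B,A]),(800,325)))
E
```

```text
bar 154 (0.4789075553417206, -0.156162828207016) 0.01640954613685608 0.07167692482471466 63.071102142333984 152.6773220177008 0.054804999056781156 [ 0.47834857 -0.15567172]
flange 967 ((0.4780474007129669, -0.15774771571159363), 0.05481025204062462) [ 0.47832346 -0.15567426]
collar 568 ((0.48521319031715393, 0.15468518435955048), 0.052303943783044815) 0.13170023642604656
around -0.00029223028259228734
```

View pics/c1.png

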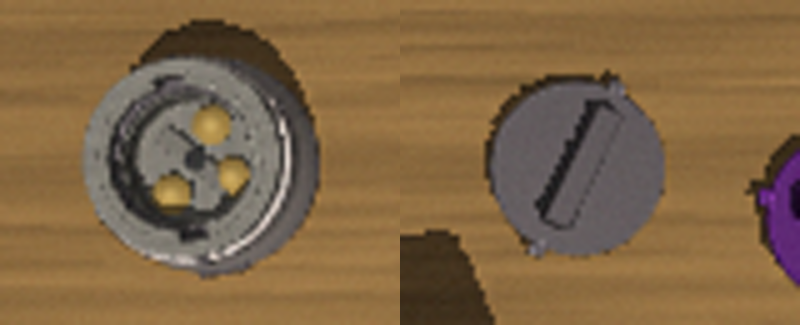

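Left crop: the grinder, with its notches at about (165,80) and (193,235), so they lie at roughly 10° in the world. Right crop: the grey lid, its bar running up-right at about -27° in the world, with a pointer at each end. That confirms the choice. Next I hover over the lid.

>>> carry_out(
  series="0.0141 0.0327 0 9.15;0.0141 0.0327 0 9.15;0.0141 0.0327 0 9.15;0.0141 0.0327 0 9.15;0.0141 0.0327 0 9.15;0.0141 0.0327 0 9.15;0.0141 0.0327 0 9.15;0.0141 0.0327 0 9.15;0.0141 0.0327 0 9.15;0.0141 0.0327 0 9.15;0.0141 0.0327 0 9.15;0.0141 0.0327 0 9.15;0.0141 0.0327 0 9.15;0.0141 0.0327 0 9.15;0 0 -0.03 0;0 0 -0.03 0;0 0 0 0;0 0 0 0",
  jaw=1,
)

```text
time: 2.8
tool_pos: [0.4793, -0.1561, 0.1864]
tcp_rot: [0.741, 3.052, -0.0]
wrist_force: [-0.1, -0.4, 0.3]
width: 1.0
grip_force: 0.0
```

```bash
cat >> h.py <<'E'
def wrist(name):
    s=bot.read_state(); p,d=grab('wrist',name)
    c=eyes.get_calibration('wrist');K=np.array(c['K']);T=np.array(c['T_tool_cam'])
    v,u=np.mgrid[:400,:640]; x=(u-K[0,2])/K[0,0];y=(v-K[1,2])/K[1,1];th=np.hypot(x,y)
    with np.errstate(all='ignore'):
        k=np.where(th>1e-9,np.tan(th)/th,1)
    P=np.stack([x*k*d,y*k*d,d],-1); P[(d<=0)|(th>1.45)]=np.nan
    R=cv2.Rodrigues(np.array(s['tcp_rot']))[0]
    W=(P@T[:3,:3].T+T[:3,3])@R.T+s['tool_pos']
    return s,p,d,W
def yaw(s):
    R=cv2.Rodrigues(np.array(s['tcp_rot']))[0];return np.degrees(np.arctan2(R[1,0],R[0,0]))
E
python3 - <<'E'
from h import *
s,p,d,W=wrist('w1'); print(s['tool_pos'],yaw(s),s['q'][5],s['time'])
m=(W[...,2]>.045)&(W[...,2]<.065)&(np.hypot(W[...,0]-.478,W[...,1]+.156)<.05)
b=W[m][:,:2].astype(np.float32); e,V=np.linalg.eigh(np.cov(b.T))
print(len(b),cv2.minAreaRect(b),np.degrees(np.arctan2(V[1,1],V[0,1])),np.median(W[m][:,2]))
f=W[(W[...,2]>.02)&(W[...,2]<.034)&(np.hypot(W[...,0]-.478,W[...,1]+.156)<.07)][:,:2].astype(np.float32)
print(cv2.minEnclosingCircle(f))
E
```

```text
[ 0.47925567 -0.15610546  0.18640623] 152.71843588005356 -1.4589464620419144 2.8
1429 ((0.476367712020874, -0.1550363153219223), (0.01570398174226284, 0.07198044657707214), 62.30033874511719) 152.51567315196732 0.05507017233478864
((0.47622793912887573, -0.1565248817205429), 0.05507044494152069)
```

View pics/w1.png

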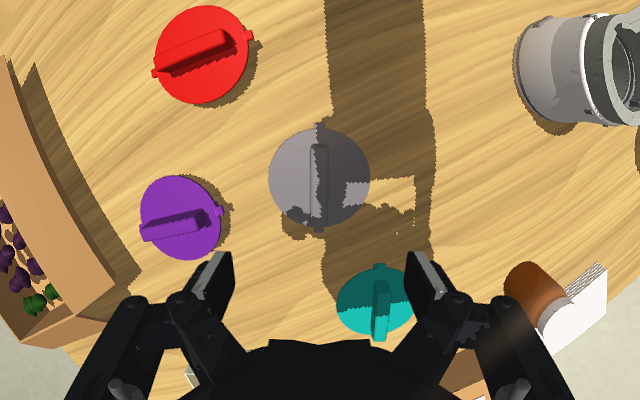

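The wrist view shows the grey lid at (320,178), its bar vertical and square between the fingers. Purple is at (180,217), red at (202,55), turquoise at (378,300), all clear of the fingers. Now I go down and grip.

>>> carry_out(
  series="-0.001 0 -0.03 0;-0.0005 0.0005 -0.035 0;0 0 -0.035 0;0 0 -0.025 0;0 0 -0.012 0;0 0 -0.0054 0;0 0 0 0;0 0 0 0",
)

```text
time: 3.85
tool_pos: [0.4781, -0.1557, 0.044]
tcp_rot: [0.74, 3.051, -0.0]
wrist_force: [0.2, 0.9, -0.3]
width: 1.002
grip_force: 0.0
```

>>> carry_out(
  series="0 0 0 0;0 0 0 0;0 0 0 0;0 0 0 0;0 0 0 0;0 0 0 0;0 0 0 0;0 0 0 0",
  jaw=-1,
  grip_force=80,
)

```text
time: 4.85
tool_pos: [0.4774, -0.1554, 0.0431]
tcp_rot: [0.741, 3.052, -0.0]
wrist_force: [0.4, -0.9, 3.5]
width: 0.175
grip_force: 78.9
```

>>> carry_out(
  series="0 0 0.015 0;0 0 0.035 0;0 0 0.05 0;0 0 0.05 0;0 0 0.05 0;0.01 0.02 0.017 3;0.0145 0.0387 0 4.25;0.0145 0.0387 0 4.25;0.0145 0.0387 0 4.25;0.0145 0.0387 0 4.25;0.0145 0.0387 0 4.25;0.0145 0.0387 0 4.25;0.0145 0.0387 0 4.25;0.0145 0.0387 0 4.25;0 0 0 0;0 0 0 0;0 0 0 0",
)

```text
time: 6.98
tool_pos: [0.6027, 0.1732, 0.2599]
tcp_rot: [0.264, -3.13, 0.001]
wrist_force: [-1.3, -0.9, -0.3]
width: 0.169
grip_force: 78.4
```

```bash
python3 - <<'E'
from h import *
s,p,d,W=wrist('w2'); print(s['tool_pos'],yaw(s),s['q'][5],s['time'],s['grip_force'],s['width'])
t,e=grab('top','t2')
np.save('pics/w2W.npy',W); 
r=W[(W[...,2]>.122)&(W[...,2]<.142)&(np.hypot(W[...,0]-.485,W[...,1]-.155)<.065)]
print(len(r),cv2.minEnclosingCircle(r[:,:2].astype(np.float32)),np.median(r[:,2]))
E
```

```text
[0.60269427 0.17320514 0.25994496] -170.3495994222377 -1.498808286451132 6.975 78.41515302658081 0.1692749156435721
5295 ((0.4840783178806305, 0.15598414838314056), 0.05234069377183914) 0.13198359679522612
```

View pics/w2.png

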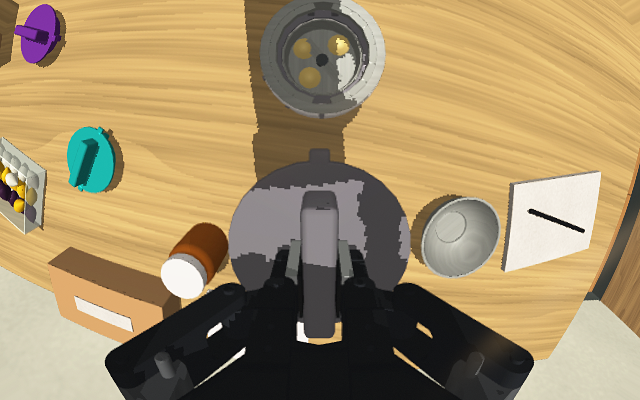

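The wrist view shows the lid held level with its pointer at (320,155). The grinder is ahead at (322,58) with notches near (322,5) and (322,95). I get the notch angle and the lid's offset in the hand from the depth data.

```bash
python3 - <<'E'
from h import *
W=np.load('pics/w2W.npy');p=np.load('pics/w2.npz')['p']
T=np.load('pics/t0.npz');Wt=world('top',T['d'])
def notch(W,c,lab):
    x=W[...,0]-c[0];y=W[...,1]-c[1];r=np.hypot(x,y);a=np.degrees(np.arctan2(y,x))%360
    rim=(r>.0395)&(r<.043)
    deep=rim&(W[...,2]<.124)
    print(lab,'n',rim.sum(),'deep ang',np.sort(np.round(a[deep],1)))
notch(W,(.4841,.1560),'wrist');notch(Wt,(.4852,.1547),'top')
# collar inner/outer fit
c=np.array([.4841,.156]);
m=(W[...,2]>.128)&(W[...,2]<.136)&(np.hypot(W[...,0]-c[0],W[...,1]-c[1])<.06)
print('collar ext',W[m][:,:2].min(0),W[m][:,:2].max(0))
# lid: flange points
s=bot.read_state();t=s['tool_pos'];print(t)
m=(W[...,2]>.15)&(np.hypot(W[...,0]-t[0],W[...,1]-t[1])<.075)
h=W[m];print(np.histogram(h[:,2],bins=np.arange(.2,.3,.005)))
f=h[(h[:,2]>.235)&(h[:,2]<.251)];fz=np.median(f[:,2]);print('flange z',fz)
f=f[abs(f[:,2]-fz)<.003]
R=cv2.Rodrigues(np.array(s['tcp_rot']))[0];q=(f-t)@R
print('tool frame ext',q.min(0),q.max(0),cv2.minEnclosingCircle(q[:,:2].astype(np.float32)))
# plane tilt
A=np.c_[q[:,:2],np.ones(len(q))];print('tilt',np.linalg.lstsq(A,q[:,2],rcond=None)[0])
# rim circle fit without pointer
rr=np.hypot(*q[:,:2].T);an=np.degrees(np.arctan2(q[:,1],q[:,0]))
E=[]
for b in range(-120,120,4):
    k=(an>=b)&(an<b+4)
    if k.any() and abs(b+2)>8: i=np.argmax(np.where(k,rr,0));E.append(q[i,:2])
E=np.array(E)
from scipy.optimize import least_squares
print(least_squares(lambda v:np.hypot(E[:,0]-v[0],E[:,1]-v[1])-.05,[0,0],loss='soft_l1',f_scale=.001).x,len(E))
pt=q[rr>.0515];print('pointer',len(pt),pt[:,:2].mean(0) if len(pt) else '')
# ortho image of the mouth
m=(np.hypot(W[...,0]-c[0],W[...,1]-c[1])<.07)&(W[...,2]>.02)
from scipy.interpolate import griddata
g=np.mgrid[-.065:.065:400j,-.065:.065:400j]
o=[]
for (WW,pp) in ((W,p),(Wt,T['p'])):
    cc=c if WW is W else np.array([.4852,.1547])
    mm=(np.hypot(WW[...,0]-cc[0],WW[...,1]-cc[1])<.075)&(WW[...,2]>.1)
    col=griddata(WW[mm][:,:2]-cc,pp[mm].astype(float),(g[0],g[1]),'nearest').astype(np.uint8)
    o.append(col[::-1,::-1])   # up = +x, left=+y
cv2.imwrite('pics/ortho.png',np.hstack(o))
E
```

```text
wrist n 1560 deep ang [  0.8   1.    1.2   1.3   2.    2.2   2.4   2.5   3.3   3.5   3.6   3.7
   4.6   4.7   4.8   4.9   5.9   6.    6.    6.1   7.1   7.2   7.3   7.3
   8.4   8.5   8.5   8.5   9.7   9.7   9.7   9.7  10.9  10.9  11.   11.
  12.1  12.2  12.2  12.3  13.3  13.4  13.5  13.6  14.5  14.6  14.7  14.8
  15.7  15.9  16.   16.2  16.9  17.   17.2  17.4  18.   18.2  18.5  18.6
  18.9  19.1  19.3  69.4  83.6  85.3  86.9  88.2  88.5  89.6  89.8  90.2
  91.   91.5  91.7  93.   93.4  94.4  94.7  95.   96.2  96.2  96.3  97.6
  97.6  98.   99.   99.2 100.4 100.8 101.6 102.2 102.8 104.7 105.4 106.1
 107.1 108.2 109.8 110.9 112.2 112.3 113.2 113.5 115.  115.  115.3 116.4
 116.5 116.6 117.8 118.1 119.3 119.5 119.7 120.3 120.7 120.8 122.  122.4
 123.2 123.8 123.9 124.3 124.5 124.7 125.4 125.8 126.3 127.2 128.2 128.6
 129.4 130.9 131.5 132.  132.2 132.5 133.  133.6 134.4 134.5 135.4 135.8
 136.1 136.5 137.3 137.5 137.9 138.2 139.  139.2 139.8 140.1 140.8 141.1
 141.8 141.8 142.6 143.6 144.4 145.5 146.3 146.3 147.2 147.2 148.1 148.2
 149.1 149.1 149.9 150.  150.9 151.8 151.8 152.5 152.8 15
[... 1756 characters left out ...]
 ext [0.43505797 0.10403108] [0.53573799 0.20802494]
[0.60290082 0.17321357 0.26006762]
(array([    0,     0,     0,     0,     0,     0,     0,     2, 13117,
         895,   255,   326,   373,   607,  4676,   348,   607,   400,
        1175]), array([0.2  , 0.205, 0.21 , 0.215, 0.22 , 0.225, 0.23 , 0.235, 0.24 ,
       0.245, 0.25 , 0.255, 0.26 , 0.265, 0.27 , 0.275, 0.28 , 0.285,
       0.29 , 0.295]))
flange z 0.24408440976535167
tool frame ext [-0.04740447 -0.04970196  0.01303176] [0.0567405  0.05007342 0.0189696 ] ((0.004192122258245945, 0.00019752707157749683), 0.05271216109395027)
tilt [ 0.00256216 -0.00096616  0.01595093]
[0.00092292 0.00021624] 56
pointer 232 [0.05418172 0.00039169]
```

View pics/ortho.png

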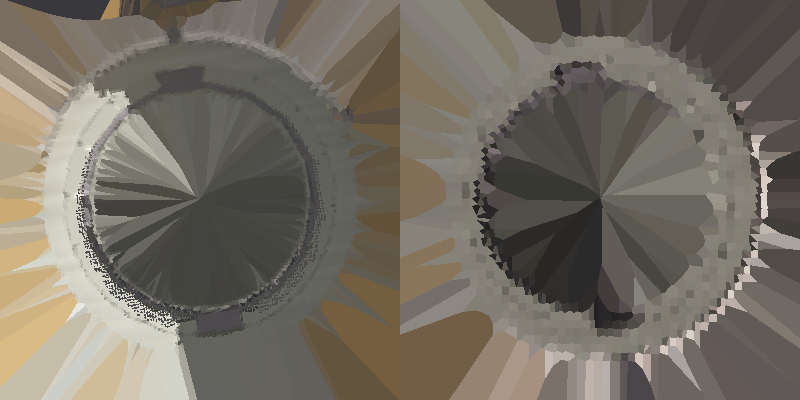

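```bash
python3 - <<'E'
from h import *
from scipy.optimize import least_squares
W=np.load('pics/w2W.npy');T=np.load('pics/t0.npz');Wt=world('top',T['d'])
for n,W,c,am in(('w',W,(.4841,.156),115),('t',Wt,(.485,.155),180)):
    x=W[...,0]-c[0];y=W[...,1]-c[1];r=np.hypot(x,y);a=np.degrees(np.arctan2(y,x))
    k=(W[...,2]>.128)&(W[...,2]<.136)&(r<.06)
    st=5 if n=='w' else 8
    o=[];i=[]
    for b in range(-am,am,st):
        j=k&(a>=b)&(a<b+st)
        if j.sum()>3:
            o.append(W[j][np.argmax(r[j]),:2])
            if min(abs(b+st/2-8.9),abs(abs(b+st/2-8.9)-180))>16: i.append(W[j][np.argmin(r[j]),:2])
    for E,R in((o,.052),(i,.038)):
        E=np.array(E);f=least_squares(lambda v:np.hypot(E[:,0]-v[0],E[:,1]-v[1])-v[2],[*c,R],loss='soft_l1',f_scale=.001);print(n,R,f.x,len(E))
E
```

```text
w 0.052 [0.48405318 0.15601975 0.05179054] 46
w 0.038 [0.48422434 0.15611623 0.03804246] 40
t 0.052 [0.48568517 0.15448889 0.0510832 ] 45
t 0.038 [0.48583334 0.15436586 0.03882095] 37
```

>>> carry_out(
  series="-0.015 -0.0024 0 0;-0.025 -0.004 0 -0.7;-0.03 -0.004 0 0;-0.025 -0.004 0 0;-0.015 -0.002 0 0;-0.0077 -0.001 -0.01 0;0 0 -0.025 0;0 0 -0.025 0;0 0 -0.015 0;0 0 -0.003 0;0 0 0 0;0 0 0 0;0 0 0 0",
)

```text
time: 8.7
tool_pos: [0.4861, 0.1571, 0.1828]
tcp_rot: [-0.247, 3.13, 0.0]
wrist_force: [-0.1, -0.3, -0.9]
width: 0.173
grip_force: 78.4
```

```bash
python3 - <<'E'
from h import *
s,p,d,W=wrist('w3'); print(s['tool_pos'],yaw(s),s['time'],s['wrist_force'],s['grip_force'])
a,_=grab('scene','s3')
cv2.imwrite('pics/s3c.png',cv2.resize(a[130:230,290:430],(800,571),interpolation=2))
E
```

```text
[0.48609536 0.15708904 0.18283083] -170.97227239940065 8.7 [-0.10927607 -0.27613517 -0.93407708] 78.41508150100708
```

View pics/s3c.png

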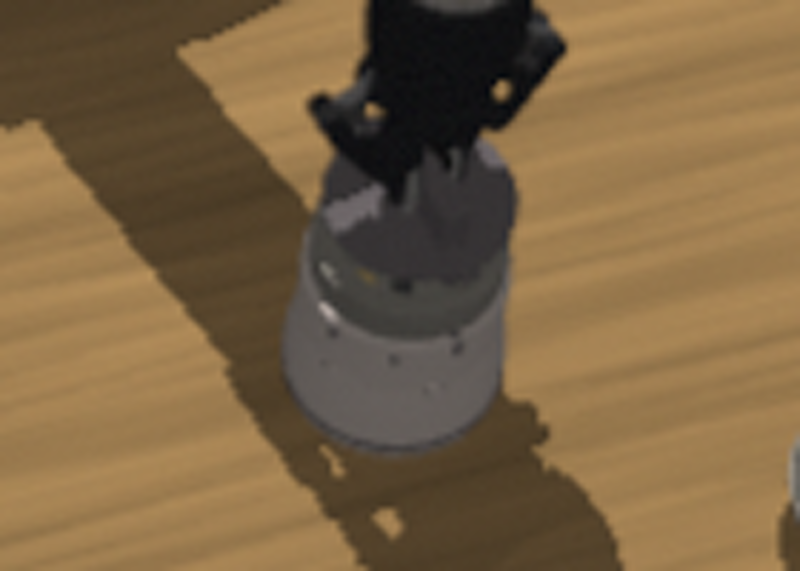

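The scene crop shows the lid hovering just above the collar, centred, with the collar's front notch dark at about (402,285) below the flange. I correct 1 mm and go down gently.

>>> carry_out(
  series="-0.001 -0.0012 0 0;0 0 0 0;0 0 -0.004 0;0 0 -0.004 0;0 0 -0.003 0;0 0 -0.002 0;0 0 0 0",
)

```text
time: 9.68
tool_pos: [0.4843, 0.1557, 0.1686]
tcp_rot: [0.247, -3.131, 0.0]
wrist_force: [-0.9, -0.3, -0.8]
width: 0.168
grip_force: 78.4
```

The lug feet are 6 mm into the notches with no contact force, so I continue down.

>>> carry_out(
  series="0 0 -0.004 0;0 0 -0.004 0;0 0 -0.003 0;0 0 -0.002 0;0 0 0 0;0 0 0 0",
)

```text
time: 10.42
tool_pos: [0.4845, 0.1557, 0.1559]
tcp_rot: [-0.247, 3.132, -0.0]
wrist_force: [-0.1, 0.2, -1.1]
width: 0.168
grip_force: 78.4
```

>>> carry_out(
  series="0 0 -0.0015 0;0 0 -0.0015 0;0 0 -0.001 0;0 0 0 0;0 0 0 0;0 0 0 0",
)

```text
time: 11.18
tool_pos: [0.4846, 0.1557, 0.1531]
tcp_rot: [-0.247, 3.132, 0.0]
wrist_force: [-3.2, -0.9, 6.8]
width: 0.171
grip_force: 79.8
```

Contact at the expected height: home. Now I turn clockwise, first 18°.

>>> carry_out(
  series="0 0 -0.0005 0;0 0 0 0;0 0 0 -3;0 0 0 -3;0 0 0 -3;0 0 0 -3;0 0 0 -3;0 0 0 -3;0 0 0 0;0 0 0 0",
)

```text
time: 12.42
tool_pos: [0.4856, 0.1559, 0.1531]
tcp_rot: [0.245, 3.13, 0.001]
wrist_force: [-1.3, -0.5, 7.0]
width: 0.172
grip_force: 79.6
```

```bash
python3 -c "
from h import *
s=bot.read_state();print(s['tool_pos'],yaw(s),s['torque'],s['wrist_force'],s['q'][5])"
```

```text
[0.4855873  0.15590162 0.15311378] 171.0312703235604 [-0.1477563   0.30445646  0.05091934] [-1.26838607 -0.51053041  6.95669511] -1.152165453004471
```

>>> carry_out(
  series="0 0 0 -3;0 0 0 -3;0 0 0 -3;0 0 0 -3;0 0 0 -3;0 0 0 -2;0 0 0 0;0 0 0 0;0 0 0 0;0 0 0 0;0 0 0 0",
)

```text
time: 13.8
tool_pos: [0.4855, 0.1558, 0.1531]
tcp_rot: [0.705, 3.059, 0.001]
wrist_force: [-2.2, -1.4, 6.0]
width: 0.172
grip_force: 79.6
```

```bash
python3 - <<'E'
from h import *
s,p,d,W=wrist('w4');print(s['time'],s['tool_pos'],yaw(s),s['torque'],s['wrist_force'],s['q'][5],s['grip_force'])
t=s['tool_pos'];R=cv2.Rodrigues(np.array(s['tcp_rot']))[0];q=(W-t)@R
m=(np.hypot(q[...,0],q[...,1])<.06)&(q[...,2]>.008)&(q[...,2]<.0215)
f=q[m];fz=np.median(f[:,2]);f=f[abs(f[:,2]-fz)<.003];rr=np.hypot(f[:,0],f[:,1]);print('flange z',t[2]-fz)
pt=f[(rr>.0525)&(f[:,0]>.03)];print(len(pt),pt[:,:2].mean(0))
A=np.c_[f[:,:2],np.ones(len(f))];print('tilt',np.linalg.lstsq(A,f[:,2],rcond=None)[0])
E
```

```text
13.8 [0.48553798 0.15576426 0.15311062] 154.05916418000922 [-0.1723861   0.34532336  0.19125544] [-2.17639381 -1.42465779  6.0413376 ] -0.8558129917542823 79.60056066513062
flange z 0.13722531434848445
186 [ 0.05452127 -0.00053041]
tilt [-5.76584595e-05 -5.46990295e-04  1.58445702e-02]
```

View pics/w4.png

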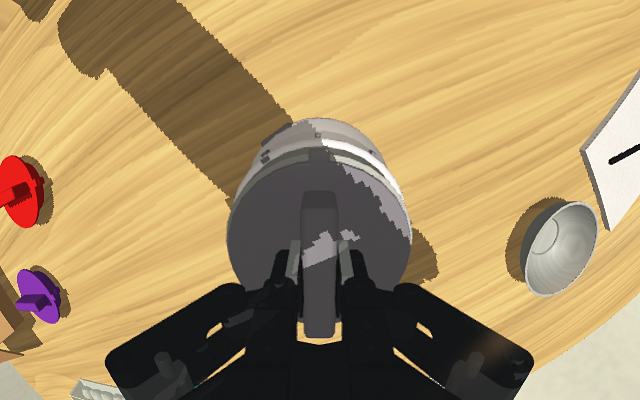

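The wrist view shows the lid seated flush on the collar (flange top 137 mm, level). The bar is still in the fingers and turned 35° from the notch line, and the spring torque reads 0.19 N m. I hand it in.

```bash
python3 -c "
from h import *
print(bot.finish_job())"
```

```text
the job is handed in; nothing more can be done
None
```

I put the grey lid fully home in the grinder, turned it 35° clockwise to the pulse position, and handed the job in with the gripper still holding it at about 80 N against the spring; the hand-in gave no verdict back.

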